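# Unbolt the sample shuttle and push its tray home

### The job

With one fingertip press the red spring catch down and hold it while the other finger pushes the bolt's black tab to the right until the bolt is fully drawn; then let go so that the catch springs up and keeps it drawn. After that push the tray by its blue front fully home under the white hood, with the dish still lying flat in it. Do not lift the dish out, and leave the things standing round the shuttle where they are.

Things in the scene. Friction and masses are not known exactly. Their poses are not given: they have to be found in the camera images.
- shuttle: Sample shuttle bolted to the worktop: aluminium base plate 250 x 275 x 10 mm with a blue-fronted tray on rails, a white reader hood at its far side and the lock on its right. Origin on the worktop, 12.5 mm left of the plate's centre. Its x points away from the robot (the tray runs that way), y to the left, z up. The hood (underside at height 60 mm, top 82 mm) spans x = 33 to 123 mm, y = -25 to 125 mm.
- catch (a joint): Travel of the spring safety catch, a red ribbed press bar 26 mm (x) by 90 mm (y): 0 up and locked, 0.010 m pressed to the bottom. It goes straight down, stays level wherever it is pressed, needs 3.6 N to start and 7.6 N at the bottom, and springs up when let go. Up, its steel pawl blocks the bolt's tooth; the bolt is free to slide only while the catch is down at least 0.005 m. A fingertip can slide along the bar while pressing it.
- catch_top (a point): Middle of the top face of the red press bar (60 mm above the worktop when up, 55 mm in front of the bolt's line); axes as the shuttle's.
- bolt (a joint): Travel of the steel bolt: 0 shut (its tip stands between two dark lugs on the tray's right side, so the tray cannot run), 0.032 m fully drawn, to the right (shuttle -y), at its stop. 1.5 N friction, no spring; it stays where it is left. Only from 0.0275 m on can the catch rise again, behind the tooth, and keep the bolt drawn.
- bolt_tab (a point): Middle of the top of the black tab on the bolt, 75 mm above the worktop. The tab is an upright plate 26 mm (x) by 10 mm (y), the top 35 mm of it clear for a finger. The bolt's line lies 55 mm beyond the middle of the red bar; it runs in two dark steel brackets, tops at 41 mm, which a finger passes over. With the bolt shut, the tray's side is 57 mm to the left of the tab's middle. Axes as the shuttle's.
- tray (a joint): Travel of the tray along its rails away from the robot (shuttle +x): 0 out, 0.07 m fully home under the hood, against its stop. About 2 N friction, no spring. The bolt, when shut, blocks it after 2 mm.
- tray_front (a point): Middle of the top edge of the tray's blue front face (the face looks to the robot), 50 mm above the worktop; the face is 110 mm wide and reaches from 50 down to 17 mm above the worktop, with a small rib standing 2 mm out at 40 to 44 mm over its middle 70 mm. The base plate's top in front of it is at 10 mm. Axes as the shuttle's.
- dish: Clear round dish of small parts, 65 mm across, 14 mm high, lying loose in the tray; origin at the centre of its underside, z up.
- beaker: Bystander: small clear beaker, 46 mm across, 56 mm high; origin at the centre of its underside.
- red_vial: Bystander: glass vial with red cap, 27 mm across, 95 mm high; origin at the centre of its underside.
- jar: Bystander: white jar, 58 mm across, 50 mm high; origin at the centre of its underside.
- brown_bottle: Bystander: brown bottle with black cap, 52 mm across, 105 mm high; origin at the centre of its underside.
- lab_timer: Bystander: white bench timer lying flat, 58 x 68 x 19 mm; origin at the centre of its underside.
- red_marker: Bystander: red marker pen lying flat, 140 mm long, 16 mm thick; origin at the centre of its underside.
Things that resemble listed ones, but are neither listed nor needed, are in the scene too. Leave any turquoise look-alike of the dish alone.

How it is judged:
By the outcome, as a careful person would: the job done as asked, in the order asked, and still so for the second after the job is handed in, with the robot touching nothing.
It also fails if it takes over 38 s, if anything falls off the work surface, if the arm or the gripper's body presses on something with over 40 N, if the wrist force passes 120 N, or if a joint passes its speed limit or range.

### The arm

A 6-joint arm with a two-finger parallel gripper is mounted at the origin on a cart in front of the work surface, level with it; the furniture and walls round the work are solid. World frame = base frame: x ahead of the robot, y to its left, z up, the work surface at z = 0. Lengths are in m, angles in rad, forces in N, time in s.
With the tool pointing down it reaches from about 0.35 to 0.925 m from the base axis. Payload 6.4 kg.
Tool frame: the origin (TCP) lies midway between the tips of the shut fingers; the grasp point (between the pads) lies 19 mm behind it; z points along the fingers, y is the direction in which the jaws open and shut (so a half turn about z gives the same grasp; the last joint's range is limited). The gripper opens to 94 mm and grips with 3 to 60 N. Pads are 16 mm wide; open, the fingers measure 119 mm over their backs; the gripper's body (75 mm by 177 mm) begins 78 mm behind the grasp point.
Start: joints at [-1.295, 0.245, 1.558, -0, 1.339, -0.174], TCP at [0.283, -0.585, 0.205] pointing down, gripper open.
Joint ranges: [-3.13, 3.13], [-1.02, 2.26], [0.13, 2.54], [-0.95, 4.09], [0.21, 2.88], [-2.74, 2.74]. Speed limits (rad/s): [2.57, 2.57, 3.14, 3.14, 3.14, 3.14].

### API

Orientations are given as a 3x3 rotation matrix whose columns are the frame's x, y, z axes.
In Python, from cell import ctrl gives the robot as it stands. Calls block until the motion is done:
- ctrl.move_pose(position, orientation): joint-space move of the TCP to a pose.
- ctrl.servo_line(position, ori=None, speed=0.15): straight line of the TCP; ori=None keeps the orientation; speed is the mean speed in m/s.
- ctrl.set_joints(angles): joint-space move.
- ctrl.set_gripper(opening, grip_force=None): finger opening in m; grip_force is the grip in N (None keeps the last); returns when the fingers have stopped.
- ctrl.sleep(seconds).
- ctrl.ik(position, orientation): joint angles nearest the present ones, or None.
- ctrl.capture(name): name is "scene" or "side" or "wrist"; returns a dict with "pixels" (384x512x3 uint8, red, green, blue), "fx", "fy", "cx", "cy" (pixels), "extrinsics" (4x4, takes a point from camera to world coordinates); the wrist camera has in their place "T_tool_cam" (4x4, takes a point from camera to tool coordinates, whose origin is the TCP and whose axes are the flange's). Camera axes: x right, y up, looking along -z (the intrinsics and any distortion apply to the point x, -y, -z); pixel columns grow to the right and rows downward; lengths in m; the calibration is good to about 2 mm. A picture is of the moment at which its call begins: read the wrist's pose just before it. There is no depth.
A pose or a line that the arm cannot do raises ctrl.MotionError and nothing moves.
- ctrl.sign_off(): hands the job in, once; it reports no verdict.
Trained networks look in a picture, given as the dict that the camera call returned (one of the last four; its "shot" number tells which), for a name from the list of things; names that differ only in an ending like _2 or _b are one class to them, and where a whole thing is asked for, a point or a joint stands for the part that bears it (a point fixed in the world has none). Each returns a list of dicts, best first, with "p" (0 to 1); they miss things now and then, are a little off and sometimes report something else, mostly with a low value. They report only what shows in the picture. A call takes as long as a camera call. They do not tell look-alikes from the thing itself.
- ctrl.look_for(picture, target): "box" ([centre column, centre row, width, height] in pixels, round what is visible of it).
- ctrl.tip_of(picture, target): "at" ([column, row] in pixels: a listed point, or the origin of a listed thing).
Readings, each from a call of its own:
- ctrl.get_time_s(): time.
- ctrl.get_joint_positions(): joint angles.
- ctrl.get_joint_velocities(): joint speeds.
- ctrl.get_joint_efforts(): joint torques, N m.
- ctrl.get_eef_pos(): TCP position.
- ctrl.get_eef_rot(): TCP orientation.
- ctrl.get_force(): force on the tool from outside, world axes, zero at the start.
- ctrl.get_wrist_torque(): the same for the moment, N m.
- ctrl.get_width(): finger opening in m.
Only numpy, scipy, OpenCV 4.12 (cv2) and the standard library are available. Lean on these libraries where they do the work, as an engineer would, in place of code of your own. Each camera call takes 0.05 s, during which the arm holds its last target. There are 200 camera calls.

## Working session

There is one attempt and no reset: what is moved stays moved. The work goes in short steps, each a Python script; the robot and the scene stay as the last script left them, time stands still between calls to the robot, and variables do not carry over. Pictures are saved under pics/ and viewed, about 8 in all and at most 12, crops included, and the job is handed in when it is done.

```bash
mkdir -p pics; cat > h.py <<'E'
import numpy as np, cv2
from cell import ctrl
def ray(p,uv,E=None):
    E=np.array(p["extrinsics"]) if E is None else E
    d=np.array([(uv[0]-p["cx"])/p["fx"],-(uv[1]-p["cy"])/p["fy"],-1.0])
    return E[:3,3],E[:3,:3]@d
def atz(p,uv,z,E=None):
    o,d=ray(p,uv,E); return o+d*(z-o[2])/d[2]
def proj(p,X,E=None):
    E=np.array(p["extrinsics"]) if E is None else E
    c=E[:3,:3].T@(np.array(X)-E[:3,3]); return p["cx"]+p["fx"]*c[0]/-c[2],p["cy"]-p["fy"]*c[1]/-c[2]
def wristE():
    T=np.eye(4);T[:3,:3]=ctrl.get_eef_rot();T[:3,3]=ctrl.get_eef_pos();return T
def save(p,n): cv2.imwrite("pics/"+n,cv2.cvtColor(np.array(p["pixels"]),cv2.COLOR_RGB2BGR))
E
python3 - <<'E'
from h import *
np.set_printoptions(precision=3,suppress=True)
H=dict(catch_top=.06,bolt_tab=.075,tray_front=.05,dish=.02,beaker=0,red_vial=0,jar=0,brown_bottle=0,lab_timer=0,red_marker=0,shuttle=0)
for c in("scene","side"):
    p=ctrl.capture(c);save(p,c+".png");print(c,[k for k in p if k!="pixels"],np.array(p["extrinsics"])[:3,3],p["fx"])
    for t,z in H.items():
        for r in ctrl.tip_of(p,t)[:2]: print(t,round(r["p"],2),np.round(r["at"]),atz(p,r["at"],z))
print(ctrl.get_time_s(),np.array(ctrl.get_eef_rot()))
a=[cv2.imread("pics/%s.png"%c) for c in("scene","side")]
E
```

```text
scene ['fx', 'fy', 'cx', 'cy', 'extrinsics', 'shot'] [-0.103  0.825  0.811] 453.7807789707201
catch_top 0.47 [291. 173.] [ 0.508 -0.143  0.06 ]
bolt_tab 0.62 [270. 165.] [ 0.568 -0.119  0.075]
tray_front 0.93 [287. 195.] [ 0.46  -0.053  0.05 ]
dish 0.84 [239. 284.] [0.368 0.268 0.02 ]
dish 0.66 [268. 201.] [ 0.506 -0.029  0.02 ]
beaker 0.59 [259. 161.] [ 0.682 -0.21   0.   ]
red_vial 0.62 [284. 165.] [ 0.602 -0.244  0.   ]
red_vial 0.31 [267. 198.] [ 0.533 -0.061  0.   ]
jar 0.84 [229. 229.] [0.529 0.117 0.   ]
brown_bottle 0.62 [282. 249.] [0.371 0.092 0.   ]
lab_timer 0.63 [251. 240.] [0.454 0.115 0.   ]
red_marker 0.66 [305. 166.] [ 0.544 -0.285  0.   ]
shuttle 0.73 [268. 196.] [ 0.54  -0.072  0.   ]
shuttle 0.43 [268. 203.] [ 0.517 -0.043  0.   ]
side ['fx', 'fy', 'cx', 'cy', 'extrinsics', 'shot'] [ 0.321 -0.996  0.785] 398.34493001550834
catch_top 0.6 [250. 230.] [ 0.5   -0.149  0.06 ]
catch_top 0.39 [235. 213.] [ 0.473 -0.064  0.06 ]
bolt_tab 0.81 [266. 217.] [ 0.552 -0.123  0.075]
tray_front 0.85 [228. 208.] [ 0.461 -0.021  0.05 ]
dish 0.84 [236. 211.] [ 0.487 -0.004  0.02 ]
dish 0.84 [233. 302.] [ 0.409 -0.358  0.02 ]
beaker 0.66 [311. 249.] [ 0.665 -0.206  0.   ]
red_vial 0.58 [297. 260.] [ 0.611 -0.241  0.   ]
jar 0.48 [242. 192.] [0.532 0.126 0.   ]
lab_timer 0.84 [218. 198.] [0.447 0.107 0.   ]
red_marker 0.54 [277. 279.] [ 0.538 -0.295  0.   ]
shuttle 0.75 [259. 224.] [ 0.548 -0.061  0.   ]
shuttle 0.6 [276. 281.] [ 0.533 -0.3    0.   ]
1.2 [[ 0.901  0.435 -0.   ]
 [ 0.435 -0.901  0.   ]
 [ 0.    -0.    -1.   ]]
```

View pics/scene.png

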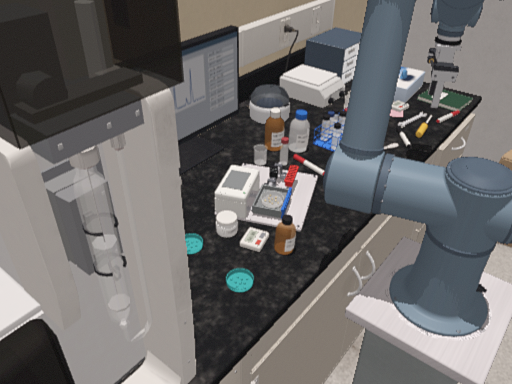

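View pics/side.png

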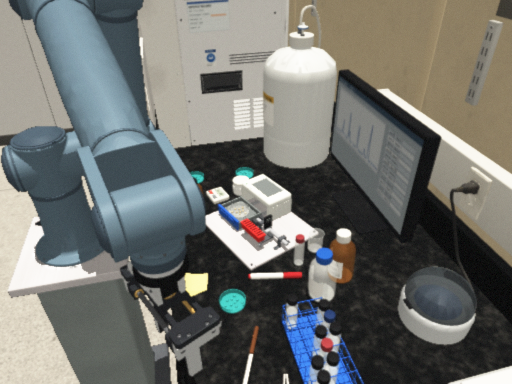

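Scene: the shuttle is at about (268,200) in the scene view, with the red bar at (291,175), the black tab at (272,168) and the blue front at (287,200). There are turquoise dish look-alikes at (239,280) and (191,243). Next I'll take a closer look with the wrist camera.

```bash
python3 - <<'E'
from h import *
np.set_printoptions(precision=3,suppress=True)
R=np.array([[0,1,0],[1,0,0],[0,0,-1.]])
p0=ctrl.get_eef_pos()
ctrl.servo_line([p0[0],p0[1],.33],speed=.3)
print(ctrl.ik([.47,-.10,.33],R))
ctrl.move_pose([.47,-.10,.33],R)
T=wristE();p=ctrl.capture("wrist");save(p,"w1.png")
E=T@np.array(p["T_tool_cam"]);print(np.array(p["T_tool_cam"]),p["fx"],[k for k in p])
H=dict(catch_top=.06,bolt_tab=.075,tray_front=.05,dish=.02,beaker=0,red_vial=0,jar=0,shuttle=0,red_marker=0,brown_bottle=0,lab_timer=0)
for t,z in H.items():
    for r in ctrl.tip_of(p,t)[:2]: print(t,round(r["p"],2),np.round(r["at"]),atz(p,r["at"],z,E))
print(ctrl.get_time_s(),ctrl.get_width(),ctrl.get_force())
E
```

```text
[-0.446 -0.243  1.822 -0.     1.563 -0.446]
[[-0.     0.968  0.252  0.074]
 [ 1.     0.    -0.     0.001]
 [-0.001  0.252 -0.968 -0.18 ]
 [ 0.     0.     0.     1.   ]] 319.53269575124216 ['pixels', 'fx', 'fy', 'cx', 'cy', 'T_tool_cam', 'shot']
bolt_tab 0.75 [316. 179.] [ 0.559 -0.124  0.075]
tray_front 0.61 [241. 119.] [ 0.454 -0.043  0.05 ]
dish 0.66 [270. 101.] [ 0.496 -0.018  0.02 ]
dish 0.57 [222. 290.] [ 0.416 -0.333  0.02 ]
beaker 0.56 [373. 218.] [ 0.674 -0.208  0.   ]
red_vial 0.6 [184.  26.] [0.371 0.087 0.   ]
red_vial 0.49 [336. 244.] [ 0.615 -0.256  0.   ]
shuttle 0.72 [279. 189.] [ 0.514 -0.157  0.   ]
shuttle 0.59 [296. 130.] [ 0.539 -0.062  0.   ]
red_marker 0.64 [291. 264.] [ 0.538 -0.293  0.   ]
brown_bottle 0.63 [183.  25.] [0.37  0.088 0.   ]
brown_bottle 0.54 [239.   4.] [0.452 0.116 0.   ]
lab_timer 0.97 [235.   2.] [0.446 0.118 0.   ]
4.25 0.09425639964695565 [-0.836 -0.368 -0.232]
```

View pics/w1.png

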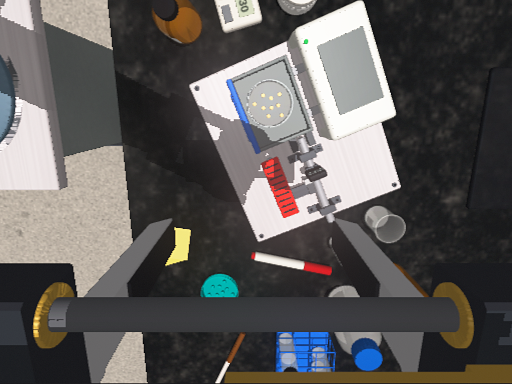

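Wrist view: the blue front runs from (230,82) to (258,151), the red bar from (270,160) to (290,215), and the tab sits at about (315,172). The clear dish at (270,101) is the right one; the look-alike is the turquoise dish at (220,288). The plate is yawed about 20-25°. I'll enlarge the lock area.

```bash
python3 - <<'E'
import cv2
i=cv2.imread("pics/w1.png")[60:250,180:410]
cv2.imwrite("pics/w1c.png",cv2.resize(i,None,fx=3.1,fy=3.1,interpolation=cv2.INTER_CUBIC))
E
```

```text
(no output)
```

View pics/w1c.png

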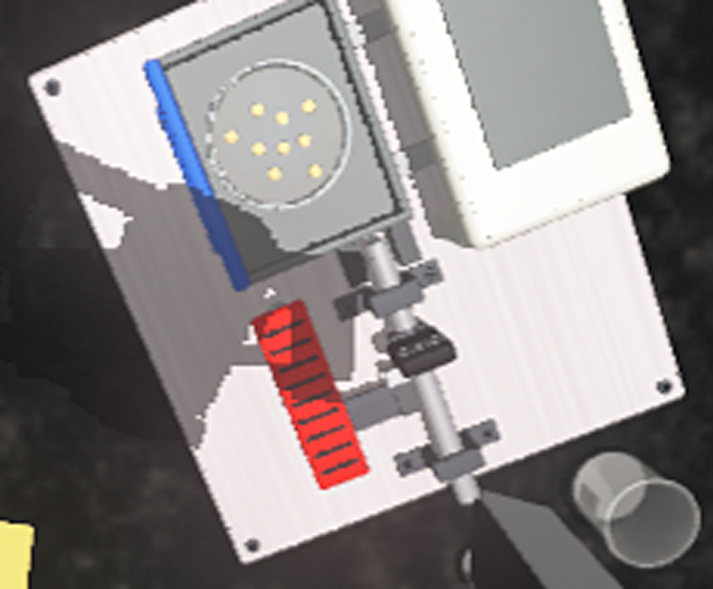

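```bash
python3 - <<'E'
from h import *
np.set_printoptions(precision=4,suppress=True)
T=wristE();p=ctrl.capture("wrist");E=T@np.array(p["T_tool_cam"])
f=lambda u,v,z:atz(p,(u/3.1+180,v/3.1+60),z,E)[:2]
A,B,C=f(30,78,.01),f(245,563,.01),f(685,395,.01)
bar=[f(*q,.06) for q in((253,322),(303,300),(368,470),(322,488))]
tr=[f(147,65,.05),f(238,290,.05)]
tab=f(427,362,.075)
ang=lambda v:np.degrees(np.arctan2(v[1],v[0]))
print("plate",np.linalg.norm(A-B),np.linalg.norm(C-B),ang(A-B)-90,ang(C-B))
print("bar",np.mean(bar,0),np.linalg.norm(bar[0]-bar[3]),np.linalg.norm(bar[1]-bar[0]),ang(bar[0]-bar[3])-90,ang(bar[1]-bar[2])-90)
print("tray",np.mean(tr,0),np.linalg.norm(tr[0]-tr[1]),ang(tr[0]-tr[1])-90)
a=np.radians(ang(A-B)-90)
for a in (a,np.radians(ang(C-B))):
    R=np.array([[np.cos(a),-np.sin(a)],[np.sin(a),np.cos(a)]])
    O=(A+C)/2+R@[0,.0125]
    print(O,"in shuttle: bar",(np.mean(bar,0)-O)@R,"tab",(tab-O)@R,"front",(np.mean(tr,0)-O)@R)
print("tab",tab)
E
```

```text
plate 0.27186431403524114 0.2470473733260752 22.55238040121712 22.38462827092808
bar [ 0.5112 -0.1397] 0.0872771744369514 0.024922628840875684 22.64837880908955 21.762962117070742
tray [ 0.4563 -0.0412] 0.10722390057282319 22.079363518481642
[ 0.5384 -0.0613] in shuttle: bar [-0.0552 -0.0619] tab [-0.0016 -0.0626] front [-0.0681  0.0501]
[ 0.5384 -0.0613] in shuttle: bar [-0.055  -0.0621] tab [-0.0014 -0.0626] front [-0.0683  0.0499]
tab [ 0.561  -0.1198]
```

Everything fits the given sizes: yaw 22.4°, origin (0.538,-0.061), bar at shuttle (-55,-62) mm, tab at (0,-62) mm and front at (-68,50) mm. I'll go above the lock with the jaws along shuttle x and 55 mm between finger centres.

```bash
cat >> h.py <<'E'
a=np.radians(22.4);c,s=np.cos(a),np.sin(a)
O=np.array([.5384,-.0613])
RS=np.array([[-s,c,0],[c,s,0],[0,0,-1.]])
def W(x,y,z): return [O[0]+c*x-s*y,O[1]+s*x+c*y,z]
def S(P): d=np.array(P[:2])-O; return np.array([c*d[0]+s*d[1],-s*d[0]+c*d[1],P[2]])
E
python3 - <<'E'
from h import *
np.set_printoptions(precision=4,suppress=True)
ctrl.set_gripper(.0425)
ctrl.move_pose(W(-.0275,-.040,.16),RS)
ctrl.servo_line(W(-.0275,-.040,.085),speed=.15)
T=wristE();p=ctrl.capture("wrist");save(p,"w2.png");pp=ctrl.capture("side");save(pp,"s2.png")
E=T@np.array(p["T_tool_cam"])
for X in((-.055,-.062,.06),(0,-.062,.075),(-.055,-.04,.085),(0,-.04,.085)): print(X,np.array(proj(p,W(*X),E)))
r=ctrl.tip_of(p,"bolt_tab");print([(q["p"],S(atz(p,q["at"],.075,E))) for q in r[:2]])
r=ctrl.tip_of(p,"catch_top");print([(q["p"],S(atz(p,q["at"],.06,E))) for q in r[:2]])
print(S(ctrl.get_eef_pos()),ctrl.get_width(),ctrl.get_force(),ctrl.get_time_s())
i=cv2.imread("pics/s2.png")[170:280,190:330]
j=cv2.resize(i,(560,440),interpolation=cv2.INTER_CUBIC)
w=cv2.imread("pics/w2.png")
cv2.imwrite("pics/c2.png",cv2.resize(np.hstack([w,cv2.resize(i,(489,384),interpolation=cv2.INTER_CUBIC)]),(800,307)))
E
```

```text
(-0.055, -0.062, 0.06) [210.9492 246.9721]
(0, -0.062, 0.075) [292.2022 256.6016]
(-0.055, -0.04, 0.085) [204.5358 231.0173]
(0, -0.04, 0.085) [295.3011 230.8985]
[]
[(0.87, array([-0.0584, -0.063 ,  0.06  ]))]
[-0.0268 -0.0407  0.0865] 0.04283185722752786 [ 0.52   -0.504  -0.1879] 6.825
```

View pics/c2.png

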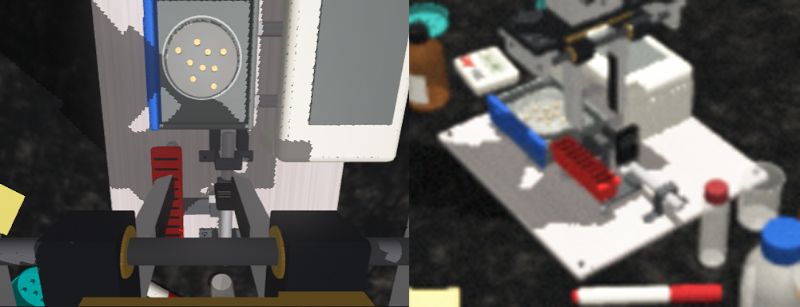

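```bash
python3 - <<'E'
from h import *
T=wristE();p=ctrl.capture("wrist");E=T@np.array(p["T_tool_cam"])
i=cv2.cvtColor(np.array(p["pixels"]),cv2.COLOR_RGB2BGR)[150:310,170:340]
i=cv2.resize(i,None,fx=3.5,fy=3.5,interpolation=cv2.INTER_CUBIC)
def box(x,y,z0,z1,hx,hy,col):
    for z in(z0,z1):
        q=[((u-170)*3.5,(v-150)*3.5) for u,v in(proj(p,W(x+a*hx,y+b*hy,z),E) for a,b in((1,1),(1,-1),(-1,-1),(-1,1)))]
        cv2.polylines(i,[np.int32(q)],True,col if z==z1 else (255,255,0),1)
box(0,-.062,.04,.075,.013,.005,(0,255,0)); box(-.055,-.062,.05,.06,.013,.045,(0,255,255))
cv2.imwrite("pics/c3.png",i)
E
```

```text
(no output)
```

View pics/c3.png

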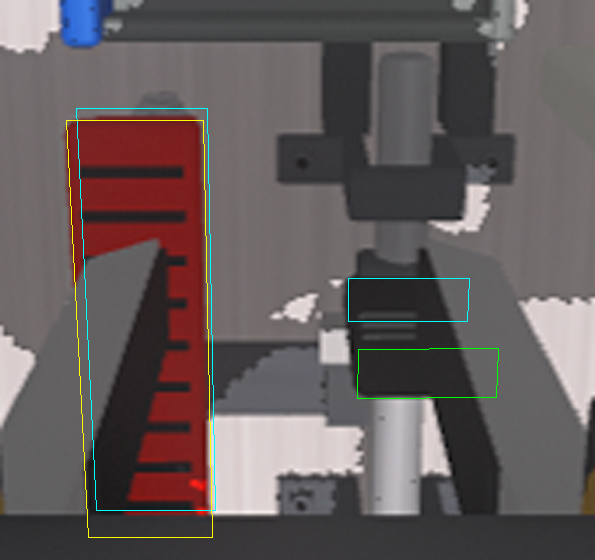

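The overlay matches the bar and the tab to about 1-2 mm, and both finger tips stand left of the tab. Pressing down now.

```bash
python3 - <<'E'
from h import *
np.set_printoptions(precision=4,suppress=True)
ctrl.sleep(.2);f0=np.array(ctrl.get_force());print(S(ctrl.get_eef_pos()),f0)
for z in(.064,.058,.055,.053,.0515):
    ctrl.servo_line(W(-.0275,-.040,z),speed=.06);ctrl.sleep(.1)
    f=np.array(ctrl.get_force())-f0;print(S(ctrl.get_eef_pos()),f)
    if f[2]>7.2 or np.linalg.norm(f)>15:break
print(ctrl.get_time_s())
E
```

```text
[-0.0274 -0.0401  0.0853] [-0.418   0.3247 -0.0818]
[-0.0274 -0.0401  0.0641] [ 0.4523 -0.3484 -0.4006]
[-0.0268 -0.0407  0.0589] [ 1.7994 -1.3806  3.2828]
[-0.0269 -0.0407  0.0556] [ 2.5427 -2.4886  4.869 ]
[-0.027  -0.0406  0.0536] [ 3.0576 -1.3844  4.7962]
[-0.027  -0.0406  0.0522] [ 3.1196 -1.5616  5.542 ]
9.075
```

```bash
python3 - <<'E'
from h import *
np.set_printoptions(precision=4,suppress=True)
f0=np.array([-.418,.3247,-.08])
z=.0508
ctrl.servo_line(W(-.0275,-.040,z),speed=.06)
for y in(-.046,-.052,-.060,-.070,-.076,-.080,-.0825,-.085,-.0875):
    ctrl.servo_line(W(-.0275,y,z),speed=.06)
    f=np.array(ctrl.get_force())-f0
    fs=np.array([c*f[0]+s*f[1],-s*f[0]+c*f[1],f[2]]);print(y,S(ctrl.get_eef_pos()),fs,ctrl.get_time_s())
    if abs(fs[1])>14 or np.linalg.norm(f)>25:break
p=ctrl.capture("wrist");save(p,"w4.png")
T=wristE();E=T@np.array(p["T_tool_cam"])
cv2.imwrite("pics/c4.png",cv2.resize(cv2.imread("pics/w4.png")[100:320,140:370],None,fx=2.5,fy=2.5,interpolation=cv2.INTER_CUBIC))
E
```

```text
-0.046 [-0.0278 -0.0449  0.0506] [0.9495 1.1332 6.9047] 9.575
-0.052 [-0.0284 -0.05    0.0501] [1.3424 3.1934 6.8687] 9.825
-0.06 [-0.0286 -0.0575  0.05  ] [0.0279 4.027  7.376 ] 10.1083
-0.07 [-0.0286 -0.0674  0.05  ] [0.2958 5.085  9.0187] 10.425
-0.076 [-0.0287 -0.0731  0.0499] [-0.8872  6.1831  8.0587] 10.675
-0.08 [-0.0287 -0.0767  0.0498] [-0.369   6.5648  9.092 ] 10.925
-0.0825 [-0.0287 -0.0789  0.0498] [0.2665 6.7583 8.774 ] 11.175
-0.085 [-0.0288 -0.0793  0.0497] [-1.1901 14.4798 14.7626] 11.425
```

View pics/c4.png

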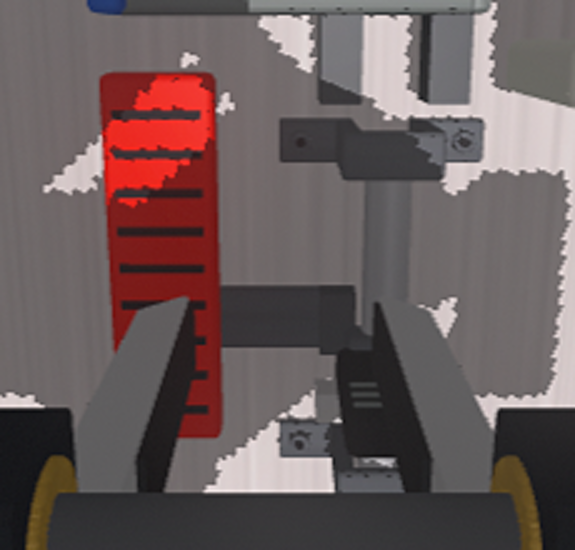

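The bolt tip is out of the lugs, and the sideways force jumped at 30+ mm of travel, so the bolt is at its stop. I'll lift straight up so the catch rises while the tab is still held, then look.

```bash
python3 - <<'E'
from h import *
np.set_printoptions(precision=4,suppress=True)
ctrl.servo_line(W(-.0275,-.0835,.066),speed=.06)
ctrl.servo_line(W(-.0275,-.075,.068),speed=.1)
ctrl.servo_line(W(-.0275,-.070,.15),speed=.2)
ctrl.servo_line(W(-.0275,-.030,.2),speed=.25);ctrl.sleep(.2)
T=wristE();p=ctrl.capture("wrist");E=T@np.array(p["T_tool_cam"])
for t,z in(("bolt_tab",.075),("catch_top",.06),("tray_front",.05),("dish",.02)):
    print(t,[(round(q["p"],2),S(atz(p,q["at"],z,E))) for q in ctrl.tip_of(p,t)[:2]])
x0,y0,k=130,90,3
i=cv2.cvtColor(np.array(p["pixels"]),cv2.COLOR_RGB2BGR)[y0:y0+190,x0:x0+240]
i=cv2.resize(i,None,fx=k,fy=k,interpolation=cv2.INTER_CUBIC)
def box(x,y,z,hx,hy,col):
    q=[((u-x0)*k,(v-y0)*k) for u,v in(proj(p,W(x+a*hx,y+b*hy,z),E) for a,b in((1,1),(1,-1),(-1,-1),(-1,1)))]
    cv2.polylines(i,[np.int32(q)],True,col,1)
box(0,-.094,.075,.013,.005,(0,255,0)); box(-.055,-.062,.06,.013,.045,(0,255,255)); box(-.055,-.062,.05,.013,.045,(255,255,0))
cv2.imwrite("pics/c5.png",i);print(ctrl.get_time_s(),ctrl.get_force())
E
```

```text
bolt_tab [(0.96, array([ 0.0002, -0.0967,  0.075 ]))]
catch_top [(0.75, array([-0.0563, -0.065 ,  0.06  ]))]
tray_front [(0.87, array([-0.074 ,  0.0481,  0.05  ]))]
dish [(0.58, array([-0.0262,  0.0578,  0.02  ]))]
13.55 [ 0.503   0.3175 -0.357 ]
```

View pics/c5.png

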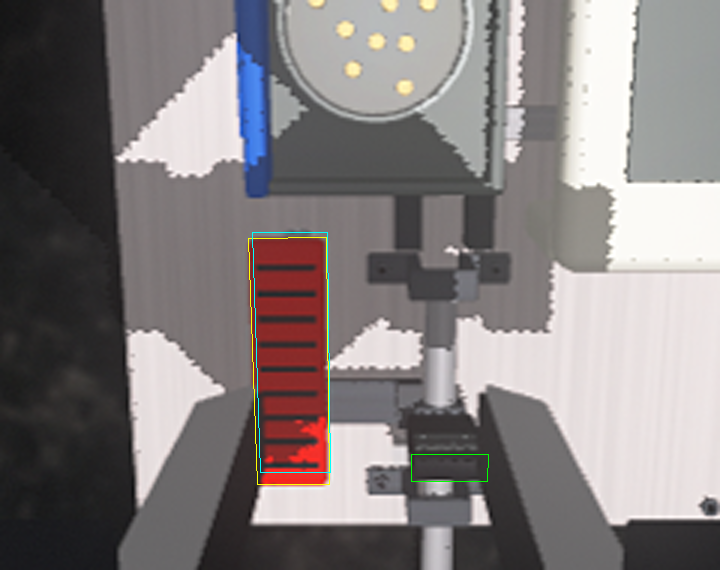

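The catch is up (the bar matches the 60 mm outline) and the tab is at y≈-94 mm, so the bolt is drawn and locked. Now the tray: shut the fingers, go down in front of the middle of the blue face and push.

```bash
python3 - <<'E'
from h import *
np.set_printoptions(precision=4,suppress=True)
ctrl.set_gripper(0)
ctrl.servo_line(W(-.11,.05,.15),speed=.25)
ctrl.servo_line(W(-.11,.05,.028),speed=.15);ctrl.sleep(.2)
f0=np.array(ctrl.get_force());print(S(ctrl.get_eef_pos()),f0,ctrl.get_time_s())
for x in(-.088,-.078,-.05,-.022,-.016,-.012,-.009,-.006,-.003,0):
    ctrl.servo_line(W(x,.05,.028),speed=.05)
    f=np.array(ctrl.get_force())-f0
    fs=np.array([c*f[0]+s*f[1],-s*f[0]+c*f[1],f[2]]);print(x,S(ctrl.get_eef_pos()),fs,ctrl.get_time_s())
    if abs(fs[0])>11 or (x<-.06 and abs(fs[0])>8):break
E
```

```text
[-0.1094  0.0494  0.0289] [ 0.0464 -0.7762 -0.1495] 16.1417
-0.088 [-0.0879  0.0501  0.0279] [-0.1995  1.0405 -0.2237] 16.7333
-0.078 [-0.0776  0.0499  0.028 ] [0.3498 0.7625 0.2598] 17.0833
-0.05 [-0.0496  0.05    0.028 ] [-0.5307  0.4857  1.1584] 17.7917
-0.022 [-0.0215  0.0499  0.0281] [ 0.4535  1.1455 -0.0183] 18.5
-0.016 [-0.0167  0.0501  0.0278] [-5.023   0.8265  2.669 ] 18.7667
-0.012 [-0.0166  0.0502  0.0278] [-21.6352  -0.1272  15.7271] 19.0167
```

The force reading is unclear: about 0 along the way, then 21 N. I'll look before doing more.

```bash
python3 - <<'E'
from h import *
p=ctrl.capture("side");save(p,"s6.png");q=ctrl.capture("wrist");save(q,"w6.png")
i=cv2.imread("pics/s6.png")[160:285,180:330]
cv2.imwrite("pics/c6.png",np.hstack([cv2.resize(i,(400,333),interpolation=cv2.INTER_CUBIC),cv2.resize(cv2.imread("pics/w6.png")[:333,56:456],(400,333))]))
print(ctrl.get_force(),ctrl.get_width())
E
```

```text
[-19.75391422 -11.24386137  15.35831793] 0.0005619739038641307
```

View pics/c6.png

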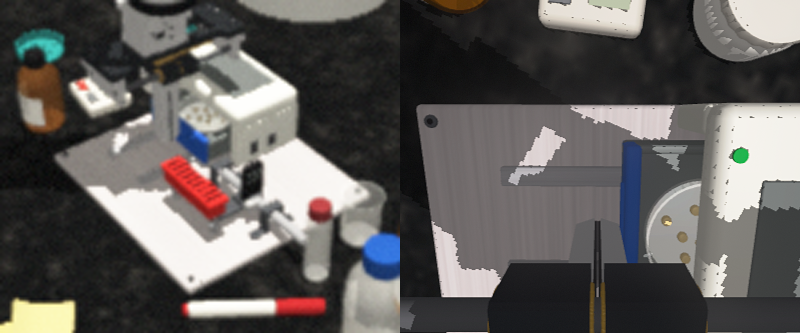

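The tray has moved well in with the dish still in it. I'll back off and measure the front from above.

```bash
python3 - <<'E'
from h import *
np.set_printoptions(precision=4,suppress=True)
ctrl.servo_line(W(-.06,.05,.03),speed=.12)
ctrl.servo_line(W(-.09,.03,.2),speed=.25);ctrl.sleep(.2)
T=wristE();p=ctrl.capture("wrist");E=T@np.array(p["T_tool_cam"])
for t,z in(("bolt_tab",.075),("catch_top",.06),("tray_front",.05),("dish",.02)):
    print(t,[(round(q["p"],2),S(atz(p,q["at"],z,E))) for q in ctrl.tip_of(p,t)[:2]])
i=cv2.cvtColor(np.array(p["pixels"]),cv2.COLOR_RGB2BGR);x0,y0,k=200,20,2.6
i=cv2.resize(i[y0:y0+230,x0:x0+300],None,fx=k,fy=k,interpolation=cv2.INTER_CUBIC)
g=lambda x,y,z:[int((a-b)*k) for a,b in zip(proj(p,W(x,y,z),E),(x0,y0))]
for x,col in((.002,(0,255,0)),(-.003,(0,255,255))): cv2.line(i,g(x,-.005,.05),g(x,.105,.05),col,1)
cv2.line(i,g(.033,-.025,.082),g(.033,.125,.082),(0,0,255),1)
q=[g(-.055+a*.013,-.062+b*.045,.06) for a,b in((1,1),(1,-1),(-1,-1),(-1,1))];cv2.polylines(i,[np.int32(q)],True,(0,255,255),1)
cv2.imwrite("pics/c7.png",i);print(ctrl.get_time_s())
E
```

```text
bolt_tab []
catch_top [(0.77, array([-0.0595, -0.0686,  0.06  ]))]
tray_front [(0.84, array([0.0013, 0.0491, 0.05  ])), (0.66, array([-0.0866, -0.1687,  0.05  ]))]
dish [(0.79, array([0.0491, 0.0563, 0.02  ])), (0.56, array([-0.2151, -0.1938,  0.02  ]))]
20.9583
```

View pics/c7.png

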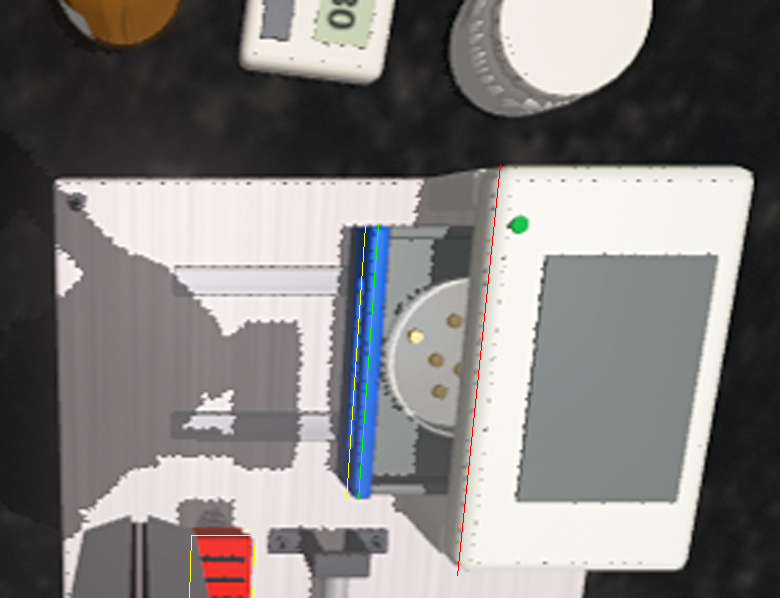

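The front's top edge sits on the 70 mm home line, the dish lies flat and has moved with the tray, the catch is up and the robot is clear. Handing in.

```bash
python3 - <<'E'
from h import *
ctrl.sleep(.2);print(ctrl.sign_off(),ctrl.get_time_s())
E
```

```text
the job is handed in; nothing more can be done
the job is handed in; nothing more can be done
```

The bolt is drawn and held by the catch, and the tray is home under the hood with the dish still in it. I handed the job in at about 21 s.

**What I did:** One fingertip pressed the red catch to about 10 mm. The other finger pushed the tab right until the side force rose to 14 N at the stop. I then lifted off so the catch sprang up, and pushed the tray by its blue front until it stopped hard at about 21 N.

**Last checks:**
- **Catch and bolt:** after I let go, the catch was back at its 60 mm height. The tab measured 32–35 mm from its start, against 32 mm for fully drawn.
- **Tray:** the final wrist picture puts the front edge on the 70 mm home line, within about 2 mm.
- **Dish:** it lies flat in the tray and moved in with it.
- **Bystanders:** the things round the shuttle that showed in the pictures looked undisturbed, but I did not measure them again.

**Checks that failed or disagreed:**
- **Tab network:** it did not find the tab in the final view, so the bolt was last confirmed before the tray push.
- **Tray travel:** the network's front and dish points gave 75 mm, 5 mm more than the tray can travel. I put that down to its first reading of the front, 6 mm off my own.
- **Force during the push:** it did not show the expected 2 N friction, and at the stop it read about 16 N vertically. So the home position rests on the picture and the hard stop.

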